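Roll a shaft blank into the V-blocks

ROBOT

A 7-joint arm with a two-finger parallel gripper is mounted at the origin on the work surface. World frame = base frame: x ahead of the robot, y to its left, z up, the work surface at z = 0. Lengths are in m, angles in rad, forces in N, time in s.
With the tool pointing down it reaches from about 0.4 to 0.85 m from the base axis. Payload 4.5 kg.
Tool frame: the origin (TCP) lies midway between the tips of the shut fingers; the grasp point (between the pads) lies 19 mm behind it; z points along the fingers, y is the direction in which the jaws open and shut (so a half turn about z gives the same grasp; the last joint's range is limited). The gripper opens to 88 mm and grips with 3 to 60 N. Pads are 18 mm wide; open, the fingers measure 123 mm over their backs; the gripper's body (75 mm by 187 mm) begins 45 mm behind the grasp point.
Start: joints at [1.276, 0.689, -0.195, 1.565, 0.157, 0.902, -0.215], TCP at [0.202, -0.592, 0.239] pointing down, gripper open.
Joint ranges: [-3.01, 3.01], [-0.46, 2.08], [-1.47, 1.51], [0.13, 2.56], [-1, 4.14], [0.04, 2.09], [-2.66, 2.66]. Speed limits (rad/s): [2.57, 2.57, 3.14, 3.14, 3.14, 3.14, 3.14].

INTERFACE

Orientations are given as a unit quaternion [x, y, z, w].
In Python, from plant import r gives the robot as it stands. The module is installed in compiled form; this text tells all that it offers.
- The arm moves only by the shell command python3 -m jog 'ROWS' [FORCE]. ROWS is JSON, a list of rows, each an object with "translation": the shift along the tool's x, y, z in units of 40 mm (1.0 is 40 mm), a list of three; "twist": the turn about the tool's z in units of 6 degrees (1.0 is 6 degrees); "claw": the opening in per cent of the stroke, from 0 (shut) to 100 (fully open). A call has 1 to 20 rows; each row shifts and turns the commanded pose from where the row before left it, along the tool's axes as they then stand; what a row does not reach is not made up. A row lasts 1/12 s, in which the tool goes at most 41.7 mm and 7.16 degrees, less where a joint would pass 70% of its speed; a pose out of reach is approached as far as the arm can. A call is refused whole if a number of a shift passes 1 or a number of a turn 1, either way. A call with a gripper value outside its range is refused whole. The fingers move at their own pace and stop on an object; FORCE is the grip in N (left out, the last holds). Time passes only in rows, so rows that do not move let the fingers close. It gives the time, the measured TCP pose, the force and the opening at its end, in the units of the state.
- r.get_state(): the state, without advancing time (a new reading comes with each control period).
- r.snapshot(name): name is "scene" or "top" or "wrist"; returns a dict with "img" (420x560x3 uint8, red, green, blue), "fx", "fy", "cx", "cy" (pixels), "origin" and "rotation" of the camera in the world; the wrist camera has in their place "T_tool_cam" (4x4, takes a point from camera to tool coordinates, whose origin is the TCP and whose axes are the flange's). Camera axes: x right, y up, looking along -z (the intrinsics and any distortion apply to the point x, -y, -z); pixel columns grow to the right and rows downward; lengths in m; the calibration is good to about 2 mm. A picture is of the moment at which its call begins: read the wrist's pose just before it. There is no depth.
- r.finish_job(): hands the job in, once; it reports no verdict.
Trained networks look in the newest picture that a camera, given by its name, has taken for a name from the list of things; names that differ only in an ending like _2 or _b are one class to them, and where a whole thing is asked for, a point or a joint stands for the part that bears it (a point fixed in the world has none). Each returns a list of dicts, best first, with "confidence" (0 to 1); they miss things now and then, are a little off and sometimes report something else, mostly with a low value. They report only what shows in the picture. A call takes as long as a camera call. They do not tell look-alikes from the thing itself.
- r.spot_in(label, camera): "rect" ([left, top, right, bottom] in pixels, round what is visible of it).
- r.spot_point(label, camera): "location" ([row, column] in pixels: a listed point, or the origin of a listed thing).
The state is a dict: "clock": time; "q": joint angles; "qd": joint speeds; "joint_torque": joint torques, N m; "tool_pos": TCP position; "eef_rot": TCP orientation; "contact_force": force on the tool from outside, world axes, zero at the start; "moment": the same for the moment, N m; "opening": opening from 0.0 (shut) to 1.0 (fully open).
Only numpy, scipy, OpenCV 4.12 (cv2) and the standard library are available. Lean on these libraries where they do the work, as an engineer would, in place of code of your own. Each camera call takes 0.05 s, during which the arm holds its last target. There are 200 camera calls.

TASK

Using only the fingertips or the outside of the fingers, push the loose aluminium shaft blank gently from the side so that it rolls, rather than skids, along the two rails of the checking fixture and drops into both V-blocks, then push it endways until its end is up against the tip of the stop screw. Do not grip it or pick it up, and leave the things standing around the fixture where they are.

Things in the scene. Friction and masses are not known exactly. Their poses are not given: they have to be found in the camera images.
- bar: the shaft blank: solid plain aluminium round bar, 40 mm diameter, 200 mm long, 0.54 to 0.89 kg, lying across both rails (axis 80 mm above the bench), up to 0.1 rad out of square, 22 to 38 mm off-centre to the fixture's +y, 95 to 145 mm before the V axis. Origin: its middle, on its axis; own y axis along the bar (ends at y = +-100 mm); x and z turn as it rolls (z up at the start)
- fixture: checking fixture, fixed to the bench: grey base plate (x -230 to 55, y -165 to 95 mm, 10 mm thick) with two steel rails, two steel V-blocks and an end stop. Origin: on the bench surface under the middle of the V axis. x points along the rails, the way the bar must roll (away from the robot); y along the V axis; z up
- rails (a point): point at the rails' top level, midway between them, 124 mm before the V axis, 60 mm above the bench. Rails: 20 mm wide, centred at fixture y = +-50 mm, flat from x = -213 to -35 mm, then flush with the V-blocks; lip 5 mm higher at x = -221 to -213 mm. On them the bar rolls easily (runs on about 10 mm) if an upright finger side bears at its mid-height; a tip bearing above that jams it, a fast blow (0.3 m/s) skids it
- seat (a point): where the bar's middle lies once it rests in both Vs against the stop screw: on the V axis, midway between the V-blocks, 66 mm above the bench (axes as the fixture's). V-blocks: at fixture y = -50 and +50 mm, 30 mm along y, 70 mm along x, tops 60 mm high; 90 degree V from x = -22 to +22 mm, 22 mm deep. The bar's free end (+y) stands past the blocks, nothing around it
- stop_tip (a point): centre of the flat tip of the 12 mm stop screw, on the V axis, 100 mm from the seat towards the fixture's -y, facing +y. Behind it an upright plate: x = -22 to 22 mm, y = -121 to -131 mm, 90 mm high. The bar lying in the Vs must be pushed towards -y to meet it, against about 4 to 9 N of friction; the stop is rigid
- offcut: bystander: short piece of the same bar, 40 mm diameter, 60 mm tall, standing on end on the bench beyond the V-blocks. Origin at the centre of its underside
- spanner: bystander: steel spanner about 170 mm long lying on the bench at the fixture's +y side. Origin at its underside near its middle
- indicator: bystander: dial indicator on a magnetic base (base 50 x 58 x 50 mm, post to 200 mm high, arm and dial reaching 127 mm towards its own -x), standing at the fixture's -y side. Origin at the centre of the underside of the base
- oil: bystander: white oil bottle, 52 mm diameter, 130 mm tall, at the fixture's -y side, near the robot's end of the rails. Origin at the centre of its underside
There are look-alikes about, which are no part of the job. What is meant by the bar is not pink, and is the smaller of those in its own colour.

How it is judged:
On the way, in this order (a step that is already met when the one before it is completed fails the run):
1. the bar has rolled over, by at least 115 degrees, while lying on the rails (angle between bar's own z axis and vertical above 2 rad and height (world z) of bar between 0.074 and 0.086 m), for 0.04 s.
2. the bar lies down in both V-blocks (x of bar in the frame of seat between -0.003 and 0.003 m and z of bar in the frame of seat between -0.003 and 0.003 m and angle between the y axis of bar and the y axis of fixture, either way round below 0.04 rad), for 0.2 s.
At the end, for the whole second after the job is handed in: the bar lies at rest in both V-blocks (its middle within 3 mm of the V axis across and in height, its axis within 0.04 rad of the V axis) with its end against the stop screw (gap under 2 mm) (all of step 2 and y of bar in the frame of seat between -0.003 and 0.002 m and linear speed of bar below 0.01 m/s); the robot touches nothing.
It fails at once if the bar is lifted off the rails or V-blocks (its middle rises more than 10 mm) (height (world z) of bar above 0.09 m).
It fails at once if the offcut is moved more than 15 mm (distance of offcut from where it was at the start of the episode above 0.015 m).
It fails at once if the spanner is moved more than 15 mm (distance of spanner from where it was at the start of the episode above 0.015 m).
It fails at once if the dial indicator is moved more than 15 mm (distance of indicator from where it was at the start of the episode above 0.015 m).
It fails at once if the oil bottle is moved more than 15 mm (distance of oil from where it was at the start of the episode above 0.015 m).
It also fails if it takes over 46 s, if anything falls off the work surface, if the arm or the gripper's body presses on something with over 40 N, if the wrist force passes 120 N, or if a joint passes its speed limit or range.

## Working session

There is one attempt and no reset: what is moved stays moved. The work goes in short steps, Python scripts to look and compute and a shell command to move; the robot and the scene stay as the last step left them, time stands still between calls to the robot, and variables do not carry over. Pictures are saved under pics/ and viewed, about 8 in all and at most 12, crops included, and the job is handed in when it is done.

```bash
mkdir -p pics; cat > h.py <<'E'
import numpy as np, cv2
from plant import r
def ray(s,row,col):
    d=np.array([(col-s["cx"])/s["fx"],-(row-s["cy"])/s["fy"],-1.0])
    return np.array(s["origin"]),np.array(s["rotation"])@d
def at(s,row,col,z):
    o,d=ray(s,row,col); return o+d*(z-o[2])/d[2]
def px(s,p):
    c=np.array(s["rotation"]).T@(np.array(p)-np.array(s["origin"]))
    return [float(s["cx"]-s["fx"]*c[0]/c[2]), float(s["cy"]+s["fy"]*c[1]/c[2])]
E
python3 - <<'E'
from h import *
print(r.get_state())
for c in("scene","top"):
    s=r.snapshot(c); print(c,{k:v for k,v in s.items() if k!="img"})
    cv2.imwrite(f"pics/{c}0.png",s["img"][:,:,::-1])
    for l,z in(("bar",.08),("rails",.06),("seat",.066),("stop_tip",.066),("fixture",0),("offcut",0),("spanner",0),("indicator",0),("oil",0)):
        for d in r.spot_point(l,c)[:4]:
            print(l,np.round(d["location"],1),round(d["confidence"],2),np.round(at(s,*d["location"],z),4))
E
```

```text
{'clock': 0.0, 'q': array([ 1.27580068,  0.68999535, -0.19453495,  1.56631097,  0.15729794,
        0.90249767, -0.21507467]), 'qd': array([ 0.00032083, -0.0010051 ,  0.00167433,  0.00167053, -0.00012821,
       -0.00127922, -0.00252156]), 'joint_torque': array([-5.83352767e-05, -5.27571809e+01, -1.26694478e+00, -1.53430688e+01,
       -5.25921502e-02,  6.50588656e-03,  1.65453298e-04]), 'tool_pos': array([ 0.2015802 , -0.59094685,  0.23791228]), 'eef_rot': array([ 9.86506809e-01,  1.63717708e-01, -2.05046342e-04, -8.85932935e-04]), 'contact_force': array([-0.11800031, -0.20050005,  0.38769772]), 'moment': array([-0.01655425,  0.05294826,  0.04347875]), 'opening': 1.0048053491168574}
scene {'fx': 459.62894270995116, 'fy': 459.62894270995116, 'cx': 278.7436347624673, 'cy': 215.5770942415454, 'origin': array([ 0.85235196, -0.66860102,  0.66952988]), 'rotation': array([0.42429707, 0.09755454, 0.21478679, 0.87425496])}Traceback (most recent call last):
  File "<stdin>", line 8, in <module>
  File "h.py", line 7, in at
    o,d=ray(s,row,col); return o+d*(z-o[2])/d[2]
        ~~~^^^^^^^^^^^
  File "h.py", line 5, in ray
    return np.array(s["origin"]),np.array(s["rotation"])@d
                                 ~~~~~~~~~~~~~~~~~~~~~~~^~
ValueError: matmul: Input operand 1 has a mismatch in its core dimension 0, with gufunc signature (n?,k),(k,m?)->(n?,m?) (size 3 is different from 4)
```

```bash
cat > h.py <<'E'
import numpy as np, cv2
from scipy.spatial.transform import Rotation as R
from plant import r
def ray(s,row,col):
    d=np.array([(col-s["cx"])/s["fx"],-(row-s["cy"])/s["fy"],-1.0])
    return np.array(s["origin"]),R.from_quat(s["rotation"]).apply(d)
def at(s,row,col,z):
    o,d=ray(s,row,col); return o+d*(z-o[2])/d[2]
def px(s,p):
    c=R.from_quat(s["rotation"]).inv().apply(np.array(p)-np.array(s["origin"]))
    return np.stack([s["cx"]-s["fx"]*c[...,0]/c[...,2], s["cy"]+s["fy"]*c[...,1]/c[...,2]],-1)
E
python3 - <<'E'
from h import *
for c in("scene","top"):
    s=r.snapshot(c); print(c,{k:v for k,v in s.items() if k!="img"})
    cv2.imwrite(f"pics/{c}0.png",s["img"][:,:,::-1])
    for l,z in(("bar",.08),("rails",.06),("seat",.066),("stop_tip",.066),("fixture",0),("offcut",0),("spanner",0),("indicator",0),("oil",0)):
        for d in r.spot_point(l,c)[:4]:
            print(l,np.round(d["location"],1),round(d["confidence"],2),np.round(at(s,*d["location"],z),4))
E
```

```text
scene {'fx': 459.62894270995116, 'fy': 459.62894270995116, 'cx': 278.7436347624673, 'cy': 215.5770942415454, 'origin': array([ 0.85235196, -0.66860102,  0.66952988]), 'rotation': array([0.42429707, 0.09755454, 0.21478679, 0.87425496])}
bar [162.3 319. ] 0.66 [0.5081 0.2269 0.08  ]
bar [236.  249.4] 0.59 [ 0.4962 -0.0881  0.08  ]
bar [276.   78.1] 0.58 [ 0.2845 -0.3226  0.08  ]
rails [254.2 249.3] 0.94 [ 0.5109 -0.1149  0.06  ]
rails [359.7 178.4] 0.42 [ 0.5333 -0.3683  0.06  ]
seat [264.8 313.7] 0.6 [ 0.6347 -0.0889  0.066 ]
stop_tip [301.6 303.3] 0.67 [ 0.6552 -0.1792  0.066 ]
fixture [285.4 313. ] 0.56 [ 0.633  -0.0789  0.    ]
offcut [292.7 369.4] 0.59 [ 0.7377 -0.0452  0.    ]
spanner [217.6 285.6] 0.77 [0.4895 0.087  0.    ]
spanner [286.3 312.5] 0.74 [ 0.6331 -0.0816  0.    ]
indicator [413.9 320.8] 0.57 [ 0.7509 -0.3153  0.    ]
oil [358.9 177.9] 0.81 [ 0.5002 -0.3379  0.    ]
top {'fx': 509.1223762440708, 'fy': 509.1223762440708, 'cx': 276.11427251751905, 'cy': 212.08614175551065, 'origin': array([ 0.31926252, -0.01527009,  1.36455373]), 'rotation': array([ 0.0485414 , -0.04401599, -0.69576403,  0.71527529])}
bar [213.5 308.2] 0.82 [ 0.487  -0.0863  0.08  ]
bar [212.3 158.8] 0.81 [0.4796 0.2941 0.08  ]
bar [315.6 385.9] 0.58 [ 0.2374 -0.2836  0.08  ]
rails [202.6 321.9] 0.56 [ 0.519  -0.1223  0.06  ]
seat [152.5 310.5] 0.76 [ 0.6496 -0.0899  0.066 ]
seat [148.1 346.9] 0.72 [ 0.6639 -0.1848  0.066 ]
stop_tip [147.7 347.7] 0.83 [ 0.6651 -0.1869  0.066 ]
fixture [162.5 308.6] 0.7 [ 0.6382 -0.0891  0.    ]
fixture [203.9 320. ] 0.23 [ 0.5245 -0.1222  0.    ]
offcut [123.1 293.7] 0.6 [ 0.7485 -0.0457  0.    ]
offcut [212.5 311.2] 0.47 [ 0.5004 -0.0988  0.    ]
spanner [216.1 244.2] 0.67 [0.4856 0.0819 0.    ]
indicator [124.4 395.4] 0.76 [ 0.7522 -0.3267  0.    ]
oil [210.8 399.6] 0.79 [ 0.5115 -0.3373  0.    ]
```

View pics/scene0.png

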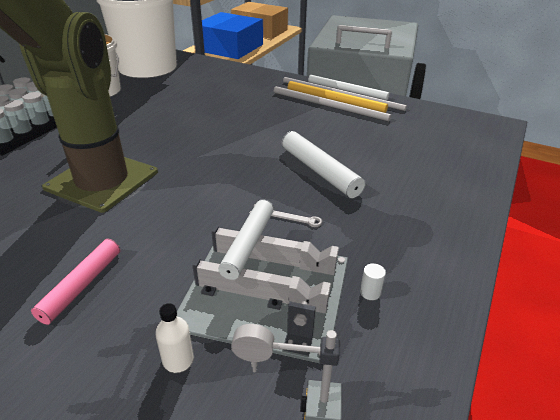

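View pics/top0.png

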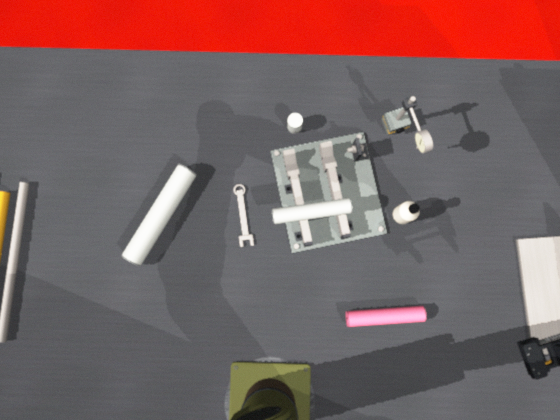

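The bar is the small white cylinder on the rails, at (312,211) in the top view. Look-alikes are the larger white cylinder at (160,215) and the pink one at (386,316). Next I fit the fixture and bar poses and check them in a close crop.

```bash
cat > fit.py <<'E'
from h import *
from scipy.optimize import differential_evolution as DE
def box(x0,x1,y0,y1,z): return [((x0,y0,z),(x1,y0,z)),((x1,y0,z),(x1,y1,z)),((x1,y1,z),(x0,y1,z)),((x0,y1,z),(x0,y0,z))]
L=box(-.23,.055,-.165,.095,.01)
for y in(-.05,.05):
    L+=[((-.213,y+e,.06),(-.035,y+e,.06)) for e in(-.01,.01)]
    L+=box(-.035,-.022,y-.015,y+.015,.06)+box(.022,.035,y-.015,y+.015,.06)
def pts(L,n=40): t=np.linspace(0,1,n)[:,None]; return np.concatenate([np.array(a)*(1-t)+np.array(b)*t for a,b in L])
def pose(P,p,z=0): return R.from_euler('z',p[2]).apply(P)+[p[0],p[1],z]
def barsil(s,p,z=.08):  # silhouette: side tangent lines
    c=np.array([p[0],p[1],z]); u=np.array([-np.sin(p[2]),np.cos(p[2]),0])
    v=np.array(s["origin"])-c; v-=u*(v@u); d=np.linalg.norm(v); v/=d; w=np.cross(u,v)
    a=np.arccos(.02/d); t=np.linspace(-.1,.1,60)[:,None]
    side=[c+u*t+.02*(v*np.cos(a)+k*w*np.sin(a)) for k in(-1,1)]
    th=np.linspace(0,2*np.pi,40)[:,None]
    e=np.sign((np.array(s["origin"])-c)@u)
    return np.concatenate(side+[c+u*.1*e+.02*(v*np.cos(th)+w*np.sin(th))])
def dts(S): return [cv2.distanceTransform(255-cv2.Canny(cv2.cvtColor(s["img"],cv2.COLOR_RGB2GRAY),40,110),cv2.DIST_L2,5) for s in S]
def cost(S,D,f):
    t=0
    for s,d in zip(S,D):
        q=px(s,f(s)).astype(np.float32)
        v=cv2.remap(d,q[:,0].copy()[None],q[:,1].copy()[None],cv2.INTER_LINEAR,borderValue=9)
        t+=np.minimum(v,5).mean()
    return t
E
cat > a.py <<'E'
from fit import *
S=[r.snapshot("scene"),r.snapshot("top")]; D=dts(S); P=pts(L)
for nm,SS,DD in(("both",S,D),("scene",S[:1],D[:1]),("top",S[1:],D[1:])):
    f=DE(lambda p:cost(SS,DD,lambda s:pose(P,p)),[(.61,.67),(-.12,-.06),(.05,.35)],seed=1,maxiter=80)
    b=DE(lambda p:cost(SS,DD,lambda s:barsil(s,p)),[(.46,.53),(-.13,-.05),(-.1,.4)],seed=1,maxiter=80)
    F,B=f.x,b.x
    rel=R.from_euler('z',-F[2]).apply([B[0]-F[0],B[1]-F[1],0])
    print(nm,np.round(F,4),round(f.fun,2),np.round(B,4),round(b.fun,2),"bar in fix",np.round(rel,4),round(B[2]-F[2],3))
    if nm=="both": F0,B0=F,B
np.save("F.npy",F0)
O=[]
for s,(x,y) in zip(S,((150,170),(240,90))):
    k=4; im=cv2.resize(s["img"][y:y+145,x:x+200] if 0 else s["img"][y:y+180,x:x+200],None,fx=2,fy=2)[:,:,::-1].copy() if 0 else cv2.resize(s["img"][y:y+180,x:x+200,::-1],None,fx=2,fy=2)
    im=np.ascontiguousarray(im)
    for Q,c in((px(s,pose(P,F0)),(0,0,255)),(px(s,barsil(s,B0)),(0,255,0))):
        for q in Q: cv2.circle(im,tuple(int(v) for v in (q-[x,y]+.5)*2),0,c,-1)
    O.append(im)
cv2.imwrite("pics/fit.png",np.hstack(O))
E
python3 a.py
```

```text
both [ 0.6354 -0.0857  0.2325] 1.56 [ 0.4941 -0.0934  0.1734] 1.51 bar in fix [-0.1392  0.0251  0.    ] -0.059
scene [ 0.635  -0.0846  0.2304] 0.6 [ 0.4931 -0.09    0.1701] 0.59 bar in fix [-0.1394  0.0272  0.    ] -0.06
top [ 0.6361 -0.0883  0.2281] 0.61 [ 0.4953 -0.0946  0.1724] 0.68 bar in fix [-0.1386  0.0256  0.    ] -0.056
```

View pics/fit.png

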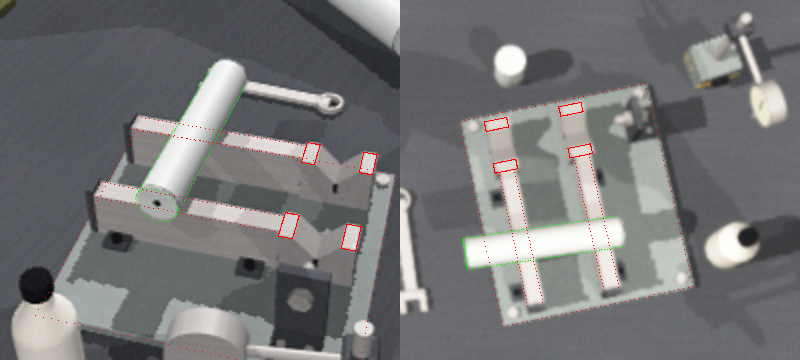

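The crop confirms the choice: the projected models sit on the fixture edges and on the small white bar lying across the rails (crop left (190,140), right (545,243)). In fixture coordinates the bar is at x ‑139 mm, y +26 mm, yaw ‑0.06 rad.

```bash
cat > go.py <<'E'
# usage: go.py fx fy z : shift to fixture target in tool axes after the twist, in units
import sys; from h import *
F=[.6356,-.0862,.231]; st=r.get_state(); p=np.array(st["tool_pos"]); q=R.from_quat(st["eef_rot"])
def fx(p): return R.from_euler('z',-F[2]).apply(np.array(p)-[F[0],F[1],0])
x=q.apply([1,0,0]); yaw=np.arctan2(x[1],x[0])
print("t",round(st["clock"],2),"fix",np.round(fx(p)*1e3,1),"yaw err",round(yaw-F[2],4),"twist units",round(np.degrees(yaw-F[2])/6,2),"F",np.round(R.from_euler('z',-F[2]).apply(st["contact_force"]),1),"open",round(st["opening"],2),"tilt",np.round(q.apply([0,0,1]),3))
if len(sys.argv)>1:
    d=np.array([float(v) for v in sys.argv[1:4]])-fx(p)
    print("units (after twist)",np.round(d*[1,-1,-1]/.04,2))
    print("units (before twist)",np.round(q.inv().apply(R.from_euler('z',F[2]).apply(d))/.04,2))
E
python3 go.py -.195 .026 .239
```

```text
t 1.2 fix [-537.9 -392.6  238.7] yaw err 0.0978 twist units 0.93 F [ 0.1  0.2 -0.7] open 1.0 tilt [ 0. -0. -1.]
units (after twist) [ 8.570e+00 -1.047e+01 -1.000e-02]
units (before twist) [ 9.55 -9.58 -0.01]
```

```bash
python3 -m jog '[{"translation":[0,0,0],"twist":0.93,"claw":70},{"translation":[0.3,-0.37,0],"twist":0,"claw":70},{"translation":[0.5,-0.61,0],"twist":0,"claw":70},{"translation":[0.5,-0.61,0],"twist":0,"claw":70},{"translation":[0.5,-0.61,0],"twist":0,"claw":70},{"translation":[0.5,-0.61,0],"twist":0,"claw":70},{"translation":[0.5,-0.61,0],"twist":0,"claw":70},{"translation":[0.5,-0.61,0],"twist":0,"claw":70},{"translation":[0.5,-0.61,0],"twist":0,"claw":70},{"translation":[0.5,-0.61,0],"twist":0,"claw":70},{"translation":[0.5,-0.61,0],"twist":0,"claw":70},{"translation":[0.5,-0.61,0],"twist":0,"claw":70},{"translation":[0.5,-0.61,0],"twist":0,"claw":70},{"translation":[0.5,-0.61,0],"twist":0,"claw":70},{"translation":[0.5,-0.61,0],"twist":0,"claw":70},{"translation":[0.5,-0.61,0],"twist":0,"claw":70},{"translation":[0.5,-0.61,0],"twist":0,"claw":70},{"translation":[0.5,-0.61,0],"twist":0,"claw":70},{"translation":[0,0,0],"twist":0,"claw":70},{"translation":[0,0,0],"twist":0,"claw":70}]'; python3 go.py -.195 .026 .068
```

```text
clock: 2.87
tool_pos: [0.433, -0.1192, 0.2389]
eef_rot: [0.993, 0.118, 0.0, -0.0]
contact_force: [-0.3, -0.2, 0.2]
opening: 0.7
t 2.87 fix [-204.7   14.3  238.9] yaw err 0.0052 twist units 0.05 F [-0.3 -0.1  0.2] open 0.7 tilt [ 0.001  0.    -1.   ]
units (after twist) [ 0.24 -0.29  4.27]
units (before twist) [ 0.24 -0.29  4.27]
```

```bash
python3 -m jog '[{"translation":[0.24,-0.29,0],"twist":0.05,"claw":70},{"translation":[0,0,0.7],"twist":0,"claw":70},{"translation":[0,0,0.8],"twist":0,"claw":70},{"translation":[0,0,0.8],"twist":0,"claw":70},{"translation":[0,0,0.8],"twist":0,"claw":70},{"translation":[0,0,0.6],"twist":0,"claw":70},{"translation":[0,0,0.4],"twist":0,"claw":70},{"translation":[0,0,0.17],"twist":0,"claw":70},{"translation":[0,0,0],"twist":0,"claw":70},{"translation":[0,0,0],"twist":0,"claw":70}]'; python3 go.py -.170 .026 .068; python3 - <<'E'
from h import *
s=r.snapshot("scene"); cv2.imwrite("pics/s2.png",cv2.resize(s["img"][150:350,130:380,::-1],None,fx=3,fy=3))
E
```

```text
clock: 3.7
tool_pos: [0.4386, -0.1085, 0.0683]
eef_rot: [0.994, 0.112, -0.0, 0.0]
contact_force: [-1.1, -0.5, -0.4]
opening: 0.701
t 3.7 fix [-196.8   23.4   68.3] yaw err -0.0063 twist units -0.06 F [-1.2 -0.2 -0.4] open 0.7 tilt [ 0.    -0.001 -1.   ]
units (after twist) [ 0.67 -0.06  0.01]
units (before twist) [ 0.67 -0.07  0.01]
```

View pics/s2.png

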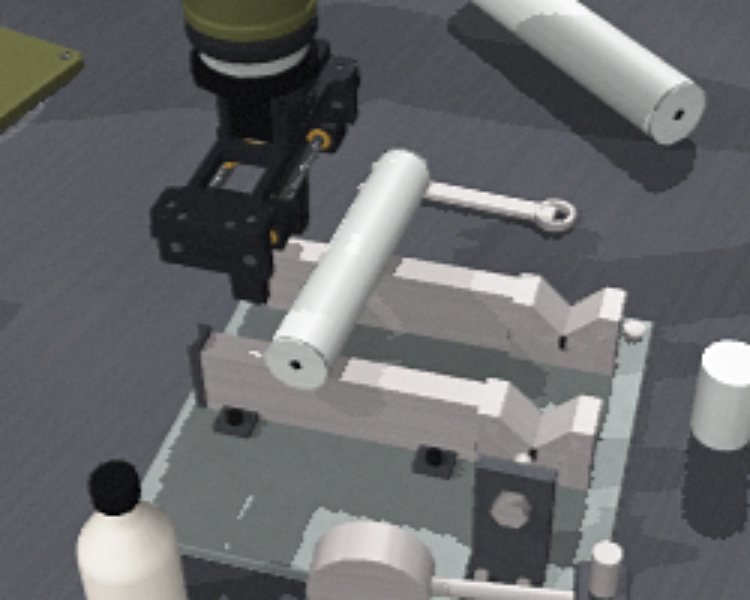

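The picture shows the fingers behind the bar (crop (260,270)) and clear of it, with nothing else nearby. Now a gentle push.

```bash
python3 -m jog '[{"translation":[0.1,0,0],"twist":0,"claw":70},{"translation":[0.1,0,0],"twist":0,"claw":70},{"translation":[0.1,0,0],"twist":0,"claw":70},{"translation":[0.1,0,0],"twist":0,"claw":70},{"translation":[0.1,0,0],"twist":0,"claw":70},{"translation":[0.06,0,0],"twist":0,"claw":70},{"translation":[0.06,0,0],"twist":0,"claw":70},{"translation":[0.06,0,0],"twist":0,"claw":70},{"translation":[0.06,0,0],"twist":0,"claw":70},{"translation":[0.06,0,0],"twist":0,"claw":70},{"translation":[0.06,0,0],"twist":0,"claw":70},{"translation":[0.06,0,0],"twist":0,"claw":70},{"translation":[0.06,0,0],"twist":0,"claw":70},{"translation":[0.06,0,0],"twist":0,"claw":70},{"translation":[0.06,0,0],"twist":0,"claw":70}]'; cat > b.py <<'E'
from fit import *
import sys
x0=float(sys.argv[1]); y0=float(sys.argv[2]); z=float(sys.argv[3]); F=[.6356,-.0862,.231]
w=lambda a,b:R.from_euler('z',F[2]).apply([a,b,0])[:2]+F[:2]
c=w(x0,y0); S=[r.snapshot("scene"),r.snapshot("top")]; D=dts(S)
for SS,DD in((S,D),(S[:1],D[:1])):
    b=DE(lambda p:cost(SS,DD,lambda s:barsil(s,p,z)),[(c[0]-.035,c[0]+.035),(c[1]-.03,c[1]+.03),(F[2]-.15,F[2]+.15)],seed=1,maxiter=60)
    print("bar in fix",np.round(R.from_euler('z',-F[2]).apply([b.x[0]-F[0],b.x[1]-F[1],0]),4),"yaw",round(b.x[2]-F[2],3),"cost",round(b.fun,2))
E
python3 go.py; python3 b.py -.12 .026 .08
```

```text
clock: 5.0
tool_pos: [0.4818, -0.0976, 0.0679]
eef_rot: [0.994, 0.113, -0.0, 0.0]
contact_force: [-1.1, -0.0, 1.0]
opening: 0.702
t 5.0 fix [-152.3   24.1   67.9] yaw err -0.0048 twist units -0.05 F [-1.   0.2  1. ] open 0.7 tilt [-0. -0. -1.]
bar in fix [-0.1175  0.024   0.    ] yaw -0.053 cost 3.22
bar in fix [-0.1184  0.0269  0.    ] yaw -0.05 cost 0.61
```

```bash
python3 -m jog '[{"translation":[0,0.3,0],"twist":0,"claw":70},{"translation":[0,0.3,0],"twist":0,"claw":70},{"translation":[0.06,0,0],"twist":0,"claw":70},{"translation":[0.06,0,0],"twist":0,"claw":70},{"translation":[0.05,0,0],"twist":0,"claw":70},{"translation":[0.05,0,0],"twist":0,"claw":70},{"translation":[0.05,0,0],"twist":0,"claw":70},{"translation":[0.05,0,0],"twist":0,"claw":70},{"translation":[0.05,0,0],"twist":0,"claw":70},{"translation":[0.05,0,0],"twist":0,"claw":70},{"translation":[0.05,0,0],"twist":0,"claw":70},{"translation":[0.05,0,0],"twist":0,"claw":70},{"translation":[0.05,0,0],"twist":0,"claw":70},{"translation":[0.05,0,0],"twist":0,"claw":70},{"translation":[0.05,0,0],"twist":0,"claw":70}]'; python3 go.py; python3 b.py -.09 .026 .08
```

```text
clock: 6.35
tool_pos: [0.5133, -0.115, 0.0679]
eef_rot: [0.994, 0.113, 0.0, 0.0]
contact_force: [-0.8, -0.5, -0.1]
opening: 0.697
t 6.35 fix [-125.6   -0.    67.9] yaw err -0.0049 twist units -0.05 F [-0.9 -0.3 -0.1] open 0.7 tilt [ 0. -0. -1.]
bar in fix [-0.0899  0.0227  0.    ] yaw -0.053 cost 2.49
bar in fix [-0.0904  0.0254  0.    ] yaw -0.051 cost 0.69
```

```bash
python3 -m jog '[{"translation":[0.06,0,0],"twist":0,"claw":70},{"translation":[0.06,0,0],"twist":0,"claw":70},{"translation":[0.06,0,0],"twist":0,"claw":70},{"translation":[0.06,0,0],"twist":0,"claw":70},{"translation":[0.06,0,0],"twist":0,"claw":70},{"translation":[0.06,0,0],"twist":0,"claw":70},{"translation":[0.06,0,0],"twist":0,"claw":70},{"translation":[0.06,0,0],"twist":0,"claw":70},{"translation":[0.06,0,0],"twist":0,"claw":70},{"translation":[0.06,0,0],"twist":0,"claw":70},{"translation":[0.06,0,0],"twist":0,"claw":70},{"translation":[0.06,0,0],"twist":0,"claw":70},{"translation":[0.06,0,0],"twist":0,"claw":70},{"translation":[0.06,0,0],"twist":0,"claw":70},{"translation":[0.05,0,0],"twist":0,"claw":70},{"translation":[0.05,0,0],"twist":0,"claw":70},{"translation":[0.05,0,0],"twist":0,"claw":70},{"translation":[0.05,0,0],"twist":0,"claw":70}]'; python3 go.py; python3 b.py -.05 .026 .08;python3 - <<'E'
from h import *
s=r.snapshot("scene"); cv2.imwrite("pics/s3.png",cv2.resize(s["img"][150:350,130:380,::-1],None,fx=3,fy=3))
E
```

```text
clock: 7.95
tool_pos: [0.5537, -0.1057, 0.0679]
eef_rot: [0.994, 0.113, -0.0, 0.0]
contact_force: [-0.6, -0.1, -0.1]
opening: 0.699
t 7.95 fix [-84.1  -0.2  67.9] yaw err -0.0049 twist units -0.05 F [-0.7  0.  -0.1] open 0.7 tilt [-0. -0. -1.]
bar in fix [-0.0287  0.0181  0.    ] yaw 0.143 cost 2.77
bar in fix [-0.0506  0.023   0.    ] yaw -0.035 cost 0.92
```

View pics/s3.png

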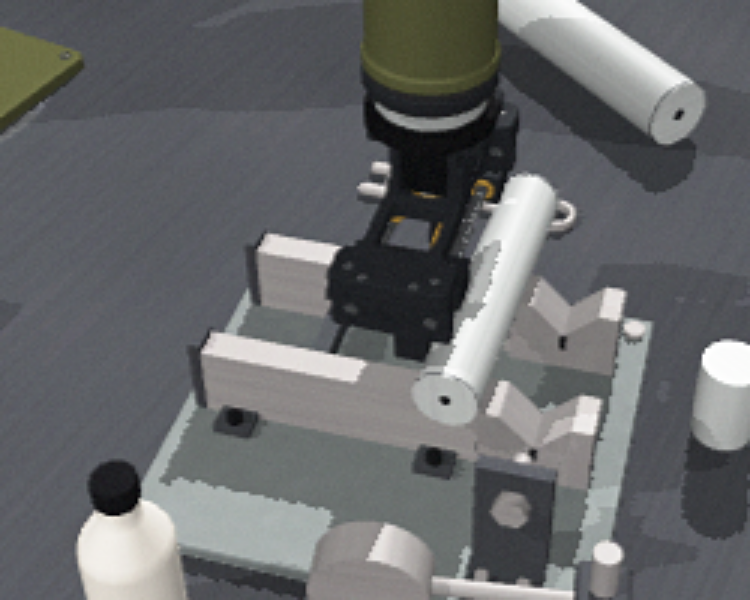

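The bar is about 50 mm before the V axis (crop (480,300)), nearly square, with the fingers just behind it. I'll continue slowly to the Vs.

```bash
python3 -m jog '[{"translation":[0.05,0,0],"twist":0,"claw":70},{"translation":[0.05,0,0],"twist":0,"claw":70},{"translation":[0.05,0,0],"twist":0,"claw":70},{"translation":[0.05,0,0],"twist":0,"claw":70},{"translation":[0.05,0,0],"twist":0,"claw":70},{"translation":[0.05,0,0],"twist":0,"claw":70},{"translation":[0.05,0,0],"twist":0,"claw":70},{"translation":[0.05,0,0],"twist":0,"claw":70},{"translation":[0.05,0,0],"twist":0,"claw":70},{"translation":[0.05,0,0],"twist":0,"claw":70},{"translation":[0.05,0,0],"twist":0,"claw":70},{"translation":[0.05,0,0],"twist":0,"claw":70},{"translation":[0.05,0,0],"twist":0,"claw":70},{"translation":[0.05,0,0],"twist":0,"claw":70},{"translation":[0.05,0,0],"twist":0,"claw":70},{"translation":[0.05,0,0],"twist":0,"claw":70},{"translation":[0,0,0],"twist":0,"claw":70}]'; python3 go.py; python3 b.py -.0 .026 .066;python3 - <<'E'
from h import *
s=r.snapshot("scene"); cv2.imwrite("pics/s4.png",cv2.resize(s["img"][150:350,130:380,::-1],None,fx=3,fy=3))
E
```

```text
clock: 9.52
tool_pos: [0.5855, -0.0982, 0.068]
eef_rot: [0.994, 0.113, 0.0, -0.0]
contact_force: [0.2, 0.9, -0.4]
opening: 0.701
t 9.52 fix [-51.5  -0.3  68. ] yaw err -0.0045 twist units -0.04 F [ 0.4  0.8 -0.4] open 0.7 tilt [ 0.001  0.    -1.   ]
bar in fix [-0.0006  0.0169  0.    ] yaw 0.005 cost 2.2
bar in fix [-0.0011  0.0206  0.    ] yaw 0.008 cost 0.55
```

View pics/s4.png

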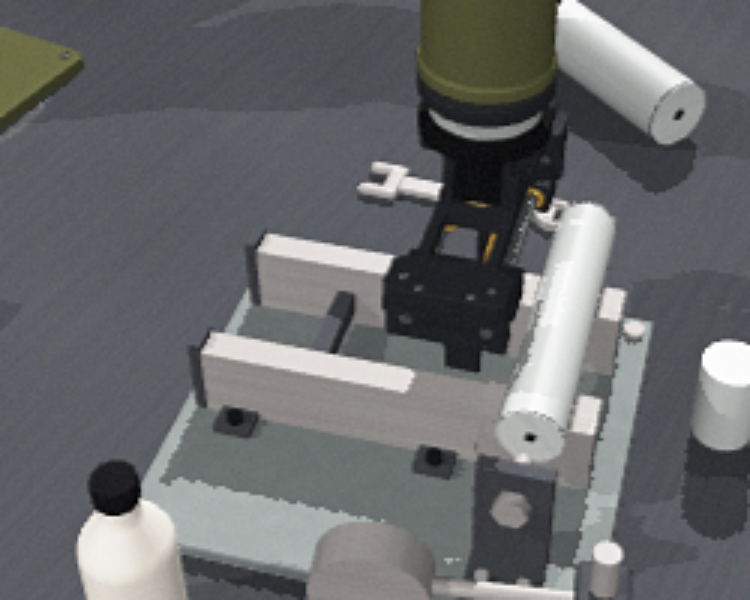

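The bar lies in both Vs (crop (560,330)), square and about 20 mm short of the stop. I'll retract up, shut the fingers and go to the free end.

```bash
python3 -m jog '[{"translation":[-0.3,0,0],"twist":0,"claw":70},{"translation":[-0.2,0,-0.4],"twist":-0.04,"claw":70},{"translation":[0,0,-0.7],"twist":0,"claw":40},{"translation":[0,0,-0.6],"twist":0,"claw":0},{"translation":[0.2,-0.6,0],"twist":0,"claw":0},{"translation":[0.4,-0.8,0],"twist":0,"claw":0},{"translation":[0.4,-0.8,0],"twist":0,"claw":0},{"translation":[0.4,-0.8,0],"twist":0,"claw":0},{"translation":[0.3,-0.8,0],"twist":0,"claw":0},{"translation":[0,-0.3,0],"twist":0,"claw":0},{"translation":[0,0,0],"twist":0,"claw":0},{"translation":[0,0,0],"twist":0,"claw":0}]'; python3 go.py 0 .168 .054
```

```text
clock: 10.67
tool_pos: [0.5935, 0.0714, 0.1358]
eef_rot: [0.993, 0.115, -0.001, 0.001]
contact_force: [-0.1, -0.6, 0.0]
opening: 0.003
t 10.67 fix [ -4.9 163.1 135.8] yaw err 0.0001 twist units 0.0 F [-0.3 -0.5  0. ] open 0.0 tilt [-0.001 -0.001 -1.   ]
units (after twist) [ 0.12 -0.12  2.04]
units (before twist) [ 0.13 -0.12  2.04]
```

```bash
python3 -m jog '[{"translation":[0.12,-0.12,0],"twist":0,"claw":0},{"translation":[0,0,0.5],"twist":0,"claw":0},{"translation":[0,0,0.6],"twist":0,"claw":0},{"translation":[0,0,0.5],"twist":0,"claw":0},{"translation":[0,0,0.3],"twist":0,"claw":0},{"translation":[0,0,0.14],"twist":0,"claw":0},{"translation":[0,0,0],"twist":0,"claw":0},{"translation":[0,0,0],"twist":0,"claw":0}]'; python3 go.py 0 .14 .054;  python3 - <<'E'
from h import *
s=r.snapshot("scene"); cv2.imwrite("pics/s5.png",cv2.resize(s["img"][150:350,130:380,::-1],None,fx=3,fy=3))
E
python3 b.py -.0 .021 .066
```

```text
clock: 11.33
tool_pos: [0.5982, 0.0772, 0.0548]
eef_rot: [0.993, 0.114, 0.0, 0.0]
contact_force: [0.5, 1.0, 0.3]
opening: 0.002
t 11.33 fix [  1.  167.6  54.8] yaw err -0.0018 twist units -0.02 F [0.7 0.8 0.3] open 0.0 tilt [ 0.001 -0.    -1.   ]
units (after twist) [-0.03  0.69  0.02]
units (before twist) [-0.02  0.69  0.02]
bar in fix [-0.0003  0.0156  0.    ] yaw 0.007 cost 1.78
bar in fix [-0.0003  0.0195  0.    ] yaw 0.003 cost 0.53
```

View pics/s5.png

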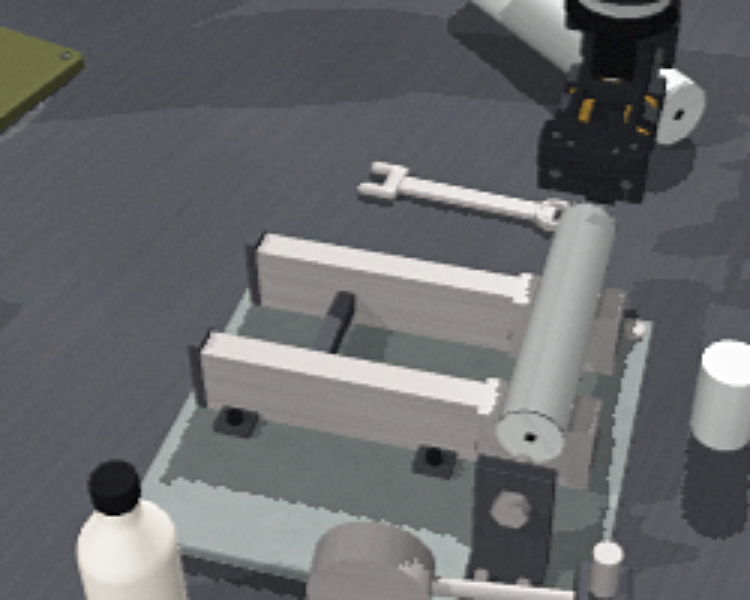

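The fingers are beyond the free end (crop (595,190)) and the spanner is untouched. Now the endways push.

```bash
python3 -m jog '[{"translation":[0,0.1,0],"twist":0,"claw":0},{"translation":[0,0.1,0],"twist":0,"claw":0},{"translation":[0,0.1,0],"twist":0,"claw":0},{"translation":[0,0.1,0],"twist":0,"claw":0},{"translation":[0,0.1,0],"twist":0,"claw":0},{"translation":[0,0.1,0],"twist":0,"claw":0},{"translation":[0,0.05,0],"twist":0,"claw":0},{"translation":[0,0.05,0],"twist":0,"claw":0},{"translation":[0,0.05,0],"twist":0,"claw":0},{"translation":[0,0.05,0],"twist":0,"claw":0},{"translation":[0,0.05,0],"twist":0,"claw":0},{"translation":[0,0.05,0],"twist":0,"claw":0},{"translation":[0,0.05,0],"twist":0,"claw":0},{"translation":[0,0,0],"twist":0,"claw":0}]'; python3 go.py; python3 b.py -.0 .01 .066
```

```text
clock: 12.65
tool_pos: [0.6057, 0.044, 0.0543]
eef_rot: [0.993, 0.116, -0.0, -0.002]
contact_force: [-0.9, 5.5, 1.1]
opening: 0.006
t 12.65 fix [  0.7 133.6  54.3] yaw err 0.0014 twist units 0.01 F [0.4 5.6 1.1] open 0.01 tilt [-0.001  0.004 -1.   ]
bar in fix [-0.0001  0.0183  0.    ] yaw 0.002 cost 1.71
bar in fix [-0.0004  0.0184  0.    ] yaw 0.002 cost 0.56
```

```bash
python3 -m jog '[{"translation":[0,0.05,0],"twist":0,"claw":0},{"translation":[0,0.05,0],"twist":0,"claw":0},{"translation":[0,0.05,0],"twist":0,"claw":0},{"translation":[0,0.05,0],"twist":0,"claw":0},{"translation":[0,0.05,0],"twist":0,"claw":0},{"translation":[0,0.05,0],"twist":0,"claw":0},{"translation":[0,0,0],"twist":0,"claw":0}]'; python3 go.py; python3 b.py -.0 .01 .066
```

```text
clock: 13.33
tool_pos: [0.6084, 0.0328, 0.0543]
eef_rot: [0.993, 0.116, -0.0, -0.002]
contact_force: [-2.5, 6.1, 1.2]
opening: 0.003
t 13.33 fix [  0.8 122.1  54.3] yaw err 0.0019 twist units 0.02 F [-1.   6.5  1.2] open 0.0 tilt [-0.001  0.004 -1.   ]
bar in fix [0.0006 0.0024 0.    ] yaw 0.007 cost 1.94
bar in fix [-0.0002  0.0119  0.    ] yaw 0.003 cost 0.81
```

```bash
for i in 1; do python3 -m jog '[{"translation":[0,0.04,0],"twist":0,"claw":0},{"translation":[0,0.04,0],"twist":0,"claw":0},{"translation":[0,0,0],"twist":0,"claw":0}]'; done; python3 go.py; python3 -m jog '[{"translation":[0,0.03,0],"twist":0,"claw":0},{"translation":[0,0.03,0],"twist":0,"claw":0},{"translation":[0,0,0],"twist":0,"claw":0}]'; python3 go.py
```

```text
clock: 13.68
tool_pos: [0.6091, 0.0299, 0.0543]
eef_rot: [0.993, 0.116, -0.0, -0.002]
contact_force: [-2.5, 7.2, 1.9]
opening: 0.005
t 13.68 fix [  0.8 119.1  54.3] yaw err 0.0021 twist units 0.02 F [-0.8  7.6  1.9] open 0.0 tilt [-0.001  0.004 -1.   ]
clock: 13.93
tool_pos: [0.6096, 0.0278, 0.0543]
eef_rot: [0.993, 0.116, -0.0, -0.002]
contact_force: [-1.7, 6.0, 1.5]
opening: 0.007
t 13.93 fix [  0.8 116.9  54.3] yaw err 0.0022 twist units 0.02 F [-0.3  6.2  1.5] open 0.01 tilt [-0.001  0.004 -1.   ]
```

Still at sliding force, so the stop isn't reached yet. I'll continue in small bites.

```bash
python3 -m jog '[{"translation":[0,0.04,0],"twist":0,"claw":0},{"translation":[0,0.04,0],"twist":0,"claw":0},{"translation":[0,0,0],"twist":0,"claw":0}]'; python3 go.py; python3 b.py 0 .005 .066;  python3 - <<'E'
from h import *
s=r.snapshot("scene"); cv2.imwrite("pics/s6.png",cv2.resize(s["img"][200:320,240:390,::-1],None,fx=5,fy=5))
E
```

```text
clock: 14.18
tool_pos: [0.6099, 0.0267, 0.0543]
eef_rot: [0.993, 0.117, -0.001, -0.004]
contact_force: [-3.5, 9.4, 2.1]
opening: 0.004
t 14.18 fix [  0.8 115.8  54.3] yaw err 0.0034 twist units 0.03 F [-1.3  9.9  2.1] open 0.0 tilt [-0.002  0.007 -1.   ]
bar in fix [ 0.0003 -0.0113  0.    ] yaw 0.004 cost 1.94
bar in fix [-0.     -0.0109  0.    ] yaw 0.007 cost 0.96
```

View pics/s6.png

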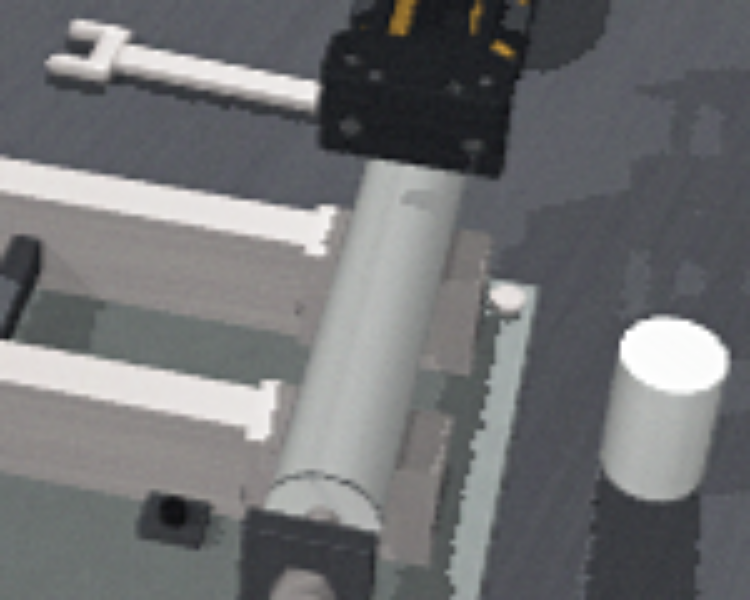

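TCP now lags its command and the force is rising; the bar end is close to the screw tip (crop (320,510)). One more small bite should confirm it.

```bash
python3 -m jog '[{"translation":[0,0.04,0],"twist":0,"claw":0},{"translation":[0,0.03,0],"twist":0,"claw":0},{"translation":[0,0,0],"twist":0,"claw":0},{"translation":[0,0,0],"twist":0,"claw":0}]'; python3 go.py
```

```text
clock: 14.67
tool_pos: [0.6099, 0.0267, 0.0544]
eef_rot: [0.993, 0.118, -0.001, -0.005]
contact_force: [-4.8, 13.3, 4.0]
opening: 0.001
t 14.67 fix [  0.8 115.8  54.4] yaw err 0.0054 twist units 0.05 F [-1.6 14.1  4. ] open 0.0 tilt [-0.003  0.01  -1.   ]
```

It has stalled: the TCP moved 0.0 mm over a 2.8 mm command, and the force is 14 N against at most 9 N of friction. So it is on the stop, and I'll retract and check.

```bash
python3 -m jog '[{"translation":[0,-0.1,0],"twist":0,"claw":0},{"translation":[0,-0.2,0],"twist":0,"claw":0},{"translation":[0,-0.4,0],"twist":0,"claw":0},{"translation":[0,-0.4,0],"twist":0,"claw":0},{"translation":[0,0,-0.5],"twist":0,"claw":0},{"translation":[0,0,-0.8],"twist":0,"claw":0},{"translation":[0,0,-0.8],"twist":0,"claw":0},{"translation":[0,-0.8,-0.5],"twist":0,"claw":0},{"translation":[0,-0.8,0],"twist":0,"claw":0},{"translation":[0,0,0],"twist":0,"claw":0},{"translation":[0,0,0],"twist":0,"claw":0},{"translation":[0,0,0],"twist":0,"claw":0}]'; python3 go.py; python3 b.py 0 .0 .066;  python3 - <<'E'
from h import *
s=r.snapshot("scene"); a=cv2.resize(s["img"][190:340,200:390,::-1],None,fx=2,fy=2)
t=r.snapshot("top");b=cv2.resize(t["img"][110:260,230:420,::-1],None,fx=2,fy=2); cv2.imwrite("pics/s7.png",np.hstack([a,b]))
for c,q in(("scene",s),("top",t)):
  for l in("offcut","spanner","indicator","oil"):
    for d in r.spot_point(l,c)[:1]: print(c,l,np.round(d["location"],1))
E
```

```text
clock: 15.67
tool_pos: [0.587, 0.1223, 0.1581]
eef_rot: [0.993, 0.115, -0.0, 0.001]
contact_force: [0.8, -0.1, 0.8]
opening: 0.006
t 15.67 fix [  0.4 214.1 158.1] yaw err -0.0008 twist units -0.01 F [ 0.7 -0.2  0.8] open 0.01 tilt [-0.    -0.002 -1.   ]
bar in fix [-0.0012 -0.0036  0.    ] yaw 0.011 cost 1.85
bar in fix [-0.0009  0.015   0.    ] yaw -0.003 cost 0.9
scene offcut [291.6 376.9]
scene spanner [254.9 252.8]
scene indicator [416.  322.7]
scene oil [360.8 176. ]
top spanner [215.1 243.3]
top indicator [125.4 391.7]
top oil [210.2 401.1]
```

View pics/s7.png

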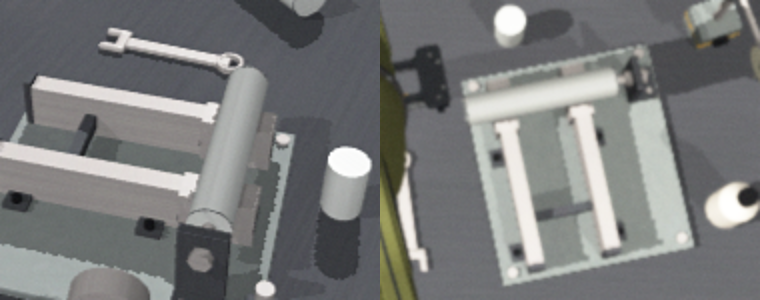

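```bash
python3 - <<'E'
from h import *
t=r.snapshot("top"); s=r.snapshot("scene"); F=[.6356,-.0862,.231]
W=lambda p:R.from_euler('z',F[2]).apply(p)+[F[0],F[1],0]
# grey profile along the bar's top line (z=.083, just below the crest), fixture y in mm
g=cv2.cvtColor(t["img"],cv2.COLOR_RGB2GRAY); g2=cv2.cvtColor(s["img"],cv2.COLOR_RGB2GRAY)
for y in list(range(-126,-84,3))+list(range(84,120,3)):
    v=[]
    for G,c in((g,t),(g2,s)):
        q=px(c,W(np.array([[x,y/1e3,.083] for x in(-.006,0,.006)]))).astype(np.float32)
        v.append(int(cv2.remap(G,q[:,0].copy()[None],q[:,1].copy()[None],1).mean()))
    print(y,v)
E
```

```text
-126 [68, 57]
-123 [65, 63]
-120 [98, 57]
-117 [120, 58]
-114 [122, 101]
-111 [129, 150]
-108 [145, 166]
-105 [152, 174]
-102 [165, 172]
-99 [201, 172]
-96 [218, 130]
-93 [220, 156]
-90 [221, 175]
-87 [220, 174]
84 [220, 176]
87 [221, 174]
90 [221, 175]
93 [216, 175]
96 [180, 176]
99 [134, 175]
102 [115, 134]
105 [109, 104]
108 [110, 95]
111 [112, 93]
114 [110, 92]
117 [110, 93]
```

With each camera's own fixture fit, the bar middle is +0.4 mm (top) and +0.9 mm (scene) from the seat along y, which agrees with the stall at the stop. Handing in.

```bash
python3 -c "
from plant import r
print(r.finish_job(), r.get_state()['clock'])"
```

```text
the job is handed in; nothing more can be done
the job is handed in; nothing more can be done
```

The bar is lying in both V-blocks with its end against the stop screw, and the job was handed in at about 16 s of the 46 s allowed. I pushed it along the rails slowly with the sides of the two spread fingertips. I then pushed it endways with the backs of the shut fingers, with no gripping or lifting.

**Last checks:**
- **At the stop:** the fingers stalled with no movement at 14 N, against at most 9 N of friction.
- **Seating:** in the pictures the bar is within about 1 mm of the V axis across and about 0.01 rad of square.
- **Position along the axis:** the ends of the bar put its middle +0.4 mm (top camera) and +0.9 mm (scene camera) from the seat.
- **Robot:** it stands clear of everything.

**Less certain:**
- **Rolling:** I did not see the turn directly. I judge that it rolled from the low push force and from the bar running on ahead of the fingers over about 139 mm of travel.
- **Disagreeing fits:** after the endways push the automatic outline fits of the bar disagreed along its length (‑3.6 mm and +15 mm), because the end edges are weak there. I used the profile of the end edges instead.
- **Bystanders:** the oil bottle and indicator were detected within a few pixels of where they began. The spanner matched in the top view, but its scene detection fell on the rails, and the offcut was missed in the top view and 7.5 px off in the scene view. Both look unmoved in the pictures.

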